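# Build the sieve column on the shaker

## Robot

A 6-joint arm with a two-finger parallel gripper is mounted at the origin on the work surface. World frame = base frame: x ahead of the robot, y to its left, z up, the work surface at z = 0. Lengths are in m, angles in rad, forces in N, time in s.
With the tool pointing down it reaches from about 0.375 to 0.975 m from the base axis. Payload 3.8 kg.
Tool frame: the origin (TCP) lies at the very end of the fingers, on their centre line; the grasp point (between the pads) lies 19 mm behind it; z points along the fingers, y is the line along which they close (so a half turn about z gives the same grasp; the last joint's range is limited). The gripper opens to 85 mm and grips with 20 to 120 N. Pads are 22 mm wide; open, the fingers measure 114 mm over their backs; the gripper's body (76 mm by 85 mm) begins 54 mm behind the grasp point. The pads swing forward as they close: fully open they stand 13 mm farther back than shut.
Start: joints at [-1.181, 0.264, 1.604, -0, 1.274, -0.037], TCP at [0.279, -0.614, 0.231] pointing down, gripper open.
Joint ranges: [-2.63, 2.63], [-0.94, 2.18], [0.31, 2.57], [-1.31, 4.45], [0, 2.66], [-2.55, 2.55]. Speed limits (rad/s): [2.57, 2.57, 3.14, 3.14, 3.14, 3.14].

## Interface

Orientations are given as a unit quaternion [x, y, z, w].
In Python, from cell import arm gives the robot as it stands. The module is installed in compiled form; this text tells all that it offers.
- The arm moves only by the tool send_rows, never from a script. Its argument "increments" is a list of rows, each an object of numbers: "x", "y", "z": the shift along the tool's x, y, z in mm; "roll": the turn about the tool's z in degrees. A call has 1 to 12 rows; each row shifts and turns the commanded pose from where the row before left it, along the tool's axes as they then stand; what a row does not reach is not made up. A row lasts 1/10 s, in which the tool goes at most 50 mm and 8.59 degrees, less where a joint would pass 70% of its speed; a pose out of reach is approached as far as the arm can. A call is refused whole if a number of a shift passes 50 or a number of a turn 8.59, either way. A call with a gripper value outside its range is refused whole. "grip" is the opening, from 0 (shut) to 1 (fully open), set as the call begins (left out, the last holds). The fingers move at their own pace and stop on an object; "squeeze" is the grip in N (left out, the last holds). Time passes only in rows, so rows that do not move let the fingers close. It gives the time, the measured TCP pose, the force, the opening and the grip force at its end, in the units of the state.
- arm.read_state(): the state, without advancing time (a new reading comes with each control period).
- arm.read_camera(name): name is "scene" or "top"; returns a dict with "pixels" (420x560x3 uint8, red, green, blue), "K" (3x3 intrinsics, pixels), "rvec" (rotation vector, rad) and "tvec" (3), from world to camera coordinates, as OpenCV has them. Camera axes: x right, y down, z forward; pixel columns grow to the right and rows downward; lengths in m; the calibration is good to about 2 mm. A picture is of the moment at which its call begins. There is no depth.
- arm.close_job(): hands the job in; it is judged then, once.
The state is a dict: "t": time; "qpos": joint angles; "joint_vel": joint speeds; "tau": joint torques, N m; "eef_pos": TCP position; "ee_rot": TCP orientation; "force": force on the tool from outside, world axes, zero at the start; "ft_torque": the same for the moment, N m; "gripper_width": opening from 0.0 (shut) to 1.0 (fully open); "grip_force": force on a finger pad.
Only numpy, scipy, OpenCV 4.12 (cv2) and the standard library are available. Lean on these libraries where they do the work, as an engineer would, in place of code of your own. Each camera call takes 0.05 s, during which the arm holds its last target. There are 200 camera calls.

## Task

Build the sieve column on the shaker for the next soil sample: the bare-metal receiver pan goes into the blue seat, then the fine (red), medium (yellow) and coarse (green) sieves on it in that order, and the lid on top. Each part must be nested fully home and upright, and set down gently, not dropped. Leave the Petri dish, jar, tally counter and tape roll where they stand.

Things in the scene. Friction and masses are not known exactly. Their poses are not given: they have to be found in the camera images.
- seat (a point): Seat of the sieve shaker (fixed; white drum 170 mm across with a console, left or right on the bench, a grey balance on the other side): raised blue ring in the middle of the round aluminium table on top. 72 mm across, inside 54 mm, 10.5 mm deep. Point: centre of its mouth at rim height, 78.5 mm above the bench; z up. Two brass sockets beside it stay below the rim.
- pan_center (a point): Receiver pan: plain bare-metal cup with a closed metal floor, no mesh. 60 mm across, 44 mm high, open top 54 mm inside, ~110 g. Its lowest 10 mm is a skirt, 50 mm across tapering to 43 mm, that drops with ~2 mm of play into the part below (or the seat) until its shoulder, 10 mm above the underside, rests on that rim: each part adds 34 mm. Point: centre, 22 mm above the underside; z up.
- sieve_fine_center (a point): Fine sieve: red frame, dense mesh about 3 mm apart. 60 mm across, 44 mm high, open top 54 mm inside, ~85 g. Its lowest 10 mm is a skirt, 50 mm across tapering to 43 mm, that drops with ~2 mm of play into the part below (or the seat) until its shoulder, 10 mm above the underside, rests on that rim: each part adds 34 mm. Point: centre, 22 mm above the underside; z up.
- sieve_medium_center (a point): Medium sieve: yellow frame, mesh about 6 mm apart. 60 mm across, 44 mm high, open top 54 mm inside, ~85 g. Its lowest 10 mm is a skirt, 50 mm across tapering to 43 mm, that drops with ~2 mm of play into the part below (or the seat) until its shoulder, 10 mm above the underside, rests on that rim: each part adds 34 mm. Point: centre, 22 mm above the underside; z up.
- sieve_coarse_center (a point): Coarse sieve: green frame, open mesh about 10 mm apart. 60 mm across, 44 mm high, open top 54 mm inside, ~85 g. Its lowest 10 mm is a skirt, 50 mm across tapering to 43 mm, that drops with ~2 mm of play into the part below (or the seat) until its shoulder, 10 mm above the underside, rests on that rim: each part adds 34 mm. Point: centre, 22 mm above the underside; z up.
- lid_knob (a point): Lid: black disc 60 mm across with an upright white knob. From the underside up: skirt 10 mm as on the sieves (50 mm across, tapering to 43), disc 6 mm, knob 19 mm in diameter and 30 mm tall (top at 46 mm). Loose, ~75 g. Point: on the axis in the knob, 36 mm above the underside; 26 mm above the rim below when nested; z up.
- dish: Closed clear Petri dish, 60 mm across, 15 mm high. Bystander, loose. Origin: centre of its underside.
- jar: Small whitish sample jar with a blue cap, 41 mm across, 54 mm high. Bystander, loose. Origin: centre of its underside.
- tally: Hand tally counter lying on its back: round chromed body 42 mm across, 20 mm high, with a white face and a short plunger at the side (28 mm from the centre). Bystander, loose. Origin: centre of its underside.
- tape: Roll of orange-yellow label tape lying flat, 50 mm across, 19 mm high, hole 25 mm. Bystander, loose. Origin: centre of its underside.

How it is judged:
By the outcome, as a careful person would: the job done as asked, in the order asked, and still so for the second after the job is handed in, with the robot touching nothing.
It also fails if it takes over 131 s, if anything falls off the work surface, if the arm or the gripper's body presses on something with over 40 N, if the wrist force passes 120 N, or if a joint passes its speed limit or range.

## Working session

There is one attempt and no reset: what is moved stays moved. The work goes in short steps, Python scripts to look and compute and a tool call to move; the robot and the scene stay as the last step left them, time stands still between calls to the robot, and variables do not carry over. Pictures are saved under pics/ and viewed, at most 14 in all, crops included, and the job is handed in when it is done.

Besides the shell and the picture viewer there is one more tool, called after "Call:" by a JSON object that holds its "op" and its "data", one argument or row to a line. send_rows: Moves the arm, as the interface text tells. Its arguments: {"type":"object","properties":{"increments":{"type":"array","items":{"type":"object","properties":{"x":{"type":"number"},"y":{"type":"number"},"z":{"type":"number"},"roll":{"type":"number"}}}},"grip":{"type":"number"},"squeeze":{"type":"number"}},"required":["increments"]}

```bash
mkdir -p pics
cat > h.py <<'E'
import numpy as np, cv2
from cell import arm
def snap(cam,name):
    c=arm.read_camera(cam); cv2.imwrite(f'pics/{name}.png',c['pixels'][:,:,::-1]); 
    np.savez(f'pics/{cam}.npz',K=c['K'],rvec=c['rvec'],tvec=c['tvec']); return c
def back(c,u,v,z):
    R=cv2.Rodrigues(np.array(c['rvec'],float))[0]; t=np.array(c['tvec'],float).ravel()
    o=-R.T@t; d=R.T@np.linalg.inv(c['K'])@np.array([u,v,1.]); return o+d*(z-o[2])/d[2]
def proj(c,p): return cv2.projectPoints(np.array(p,float).reshape(-1,1,3),np.array(c['rvec'],float),np.array(c['tvec'],float),np.array(c['K'],float),None)[0].reshape(-1,2)
E
python3 - <<'E'
from h import *
for n in('scene','top'):
    c=snap(n,n+'0'); R=cv2.Rodrigues(np.array(c['rvec'],float))[0]; print(n,-R.T@np.ravel(c['tvec']),c['K'][0][0])
print(arm.read_state())
E
```

```text
scene [ 1.17827714 -0.56817991  0.5909755 ] 396.8296032792202
top [ 0.42126705 -0.00971062  1.12719675] 479.1530122062669
{'t': 0.1, 'qpos': array([-1.18091728e+00,  2.64692078e-01,  1.60524471e+00,  1.06033385e-05,
        1.27370247e+00, -3.68840749e-02]), 'joint_vel': array([ 0.00123188, -0.00203853, -0.00113126, -0.00148085, -0.00074836,
       -0.00119095]), 'tau': array([ 4.42893297e-04, -5.16708255e+01, -3.68589413e+01, -1.14485747e-04,
        6.25662928e-03, -1.76619312e-05]), 'eef_pos': array([ 0.27915923, -0.61384008,  0.23007299]), 'ee_rot': array([ 9.77320223e-01,  2.11764338e-01, -1.74684828e-04, -1.00829418e-03]), 'force': array([ 0.38073343, -0.36219552,  0.17353044]), 'ft_torque': array([ 0.01794569, -0.03589602,  0.05987599]), 'grip_force': 0.0, 'gripper_width': 0.9985768006766625}
```

View pics/top0.png

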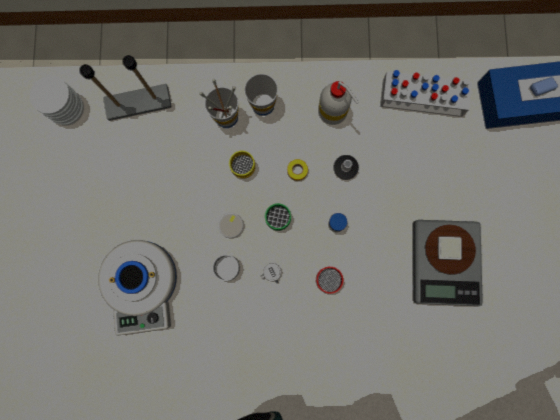

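View pics/scene0.png

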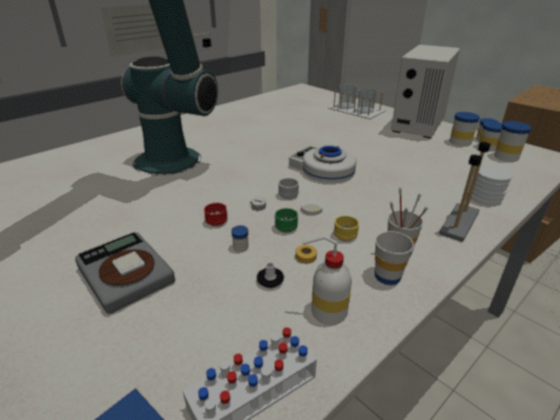

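The top view (up = +x, left = +y) shows the seat at (132,277), pan (227,268), red (330,280), yellow (243,165), green (278,217) and lid (346,167). The dish is at (231,226), jar (338,222), tally (271,271) and tape (298,170). I'll zoom in on the area to measure.

Run:
```python
from h import *
c=snap('top','t1'); im=cv2.imread('pics/t1.png')
cv2.imwrite('pics/t1z.png',cv2.resize(im[142:322,90:370],(784,504),interpolation=cv2.INTER_CUBIC))
for n,u,v,z in [('seat',132,277,.0785),('pan',227,268,.044),('red',330,280,.044),('yel',243,165,.044),('grn',278,217,.044),('lid',346,167,.016),('dish',231,226,.015),('jar',338,222,.054),('tally',271,271,.02),('tape',298,170,.019)]:
    print(n,back(c,u,v,z).round(4))
```

```text
seat [0.4415 0.334  0.0785]
pan [0.4598 0.1304 0.044 ]
red [ 0.4305 -0.1004  0.044 ]
yel [0.6975 0.0943 0.044 ]
grn [0.5742 0.0142 0.044 ]
lid [ 0.6956 -0.1478  0.016 ]
dish [0.5586 0.1252 0.015 ]
jar [ 0.5595 -0.121   0.054 ]
tally [0.4526 0.0322 0.02  ]
tape [ 0.6895 -0.0339  0.019 ]
```

View pics/t1z.png

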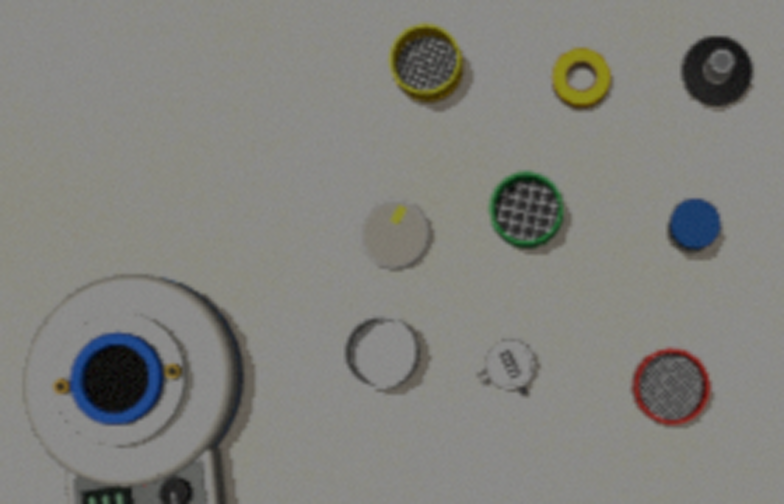

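Zoomed centres: yellow (426,60), green (527,210), pan (384,354), red (671,386), seat (117,379) and lid disc (717,71). All parts are upright, with room for fingers closing along world y. I'll convert these to world coordinates.

```bash
cat > pos.py <<'E'
from h import *
c=dict(np.load('pics/top.npz'))
P={n:back(c,(x+.5)/2.8-.5+90,(y+.5)/2.8-.5+142,z) for n,x,y,z in [('seat',117,379,.0785),('pan',384,354,.044),('red',671,386,.044),('yel',426,60,.044),('grn',527,210,.044),('lid',717,71,.016)]}
E
python3 - <<'E'
from pos import *
for k in P: print(k,(P[k]*1000).round(1))
# rim overlay check
im=cv2.resize(cv2.imread('pics/t1.png')[142:322,90:370],(784,504),interpolation=cv2.INTER_CUBIC)
a=np.linspace(0,2*np.pi,60)
for k,p in P.items():
    r=.036 if k=='seat' else .03
    q=proj(c,np.c_[p[0]+r*np.cos(a),p[1]+r*np.sin(a),0*a+p[2]]); q=(q+.5-[90,142])*2.8-.5
    cv2.polylines(im,[q.round().astype(int)],True,(255,0,255),1)
cv2.imwrite('pics/ov.png',im)
E
```

```text
seat [441.4 335.1  78.5]
pan [459.6 130.8  44. ]
red [431.6 -98.9  44. ]
yel [702.1  97.   44. ]
grn [574.9  14.4  44. ]
lid [ 695.5 -147.2   16. ]
```

View pics/ov.png

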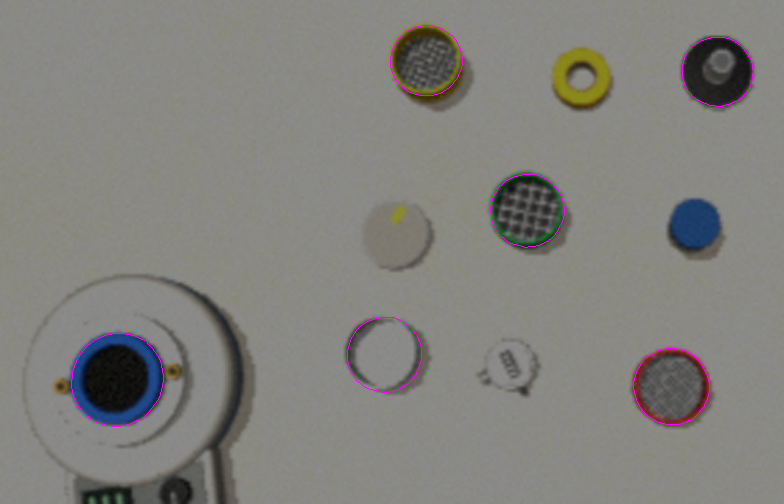

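Call:
{"op": "send_rows", "data": {
  "increments": [
    {"roll": 8.2},
    {"roll": 8.2},
    {"roll": 8.1},
    {}
  ],
  "grip": 1,
  "squeeze": 40
}}

```text
$.increments[0]: bad value
```

The overlay rims match all six objects. The row format seems to need every key, so I'll send them all.

Call:
{"op": "send_rows", "data": {
  "increments": [
    {"x": 0,"y": 0,"z": 0,"roll": 8.2},
    {"x": 0,"y": 0,"z": 0,"roll": 8.2},
    {"x": 0,"y": 0,"z": 0,"roll": 8.1},
    {"x": 0,"y": 0,"z": 0,"roll": 0}
  ],
  "grip": 1,
  "squeeze": 40
}}

```text
t: 0.55
eef_pos: [0.2793, -0.6142, 0.2307]
ee_rot: [1.0, -0.001, -0.0, -0.0]
force: [0.1, 0.9, 0.1]
gripper_width: 0.999
grip_force: 0.0
```

Call:
{"op": "send_rows", "data": {
  "increments": [
    {"x": 12,"y": -24,"z": 0,"roll": 0},
    {"x": 14,"y": -46,"z": 0,"roll": 0},
    {"x": 14,"y": -46,"z": 0,"roll": 0},
    {"x": 14,"y": -46,"z": 0,"roll": 0},
    {"x": 14,"y": -46,"z": 0,"roll": 0},
    {"x": 14,"y": -46,"z": 0,"roll": 0},
    {"x": 14,"y": -46,"z": 0,"roll": 0},
    {"x": 14,"y": -46,"z": 0,"roll": 0},
    {"x": 14,"y": -46,"z": 0,"roll": 0},
    {"x": 14,"y": -46,"z": 0,"roll": 0},
    {"x": 14,"y": -46,"z": 0,"roll": 0},
    {"x": 14,"y": -46,"z": 0,"roll": 0}
  ]
}}

```text
t: 1.75
eef_pos: [0.446, -0.0827, 0.2315]
ee_rot: [1.0, 0.001, 0.0, 0.0]
force: [1.4, 0.2, 0.9]
gripper_width: 1.0
grip_force: 0.0
```

Call:
{"op": "send_rows", "data": {
  "increments": [
    {"x": 14,"y": -46,"z": 20,"roll": 0},
    {"x": 0,"y": -46,"z": 20,"roll": 0},
    {"x": 0,"y": -46,"z": 20,"roll": 0},
    {"x": 0,"y": -46,"z": 20,"roll": 0},
    {"x": 0,"y": -31,"z": 10,"roll": 0},
    {"x": 0,"y": 0,"z": 0,"roll": 0}
  ]
}}

```text
t: 2.35
eef_pos: [0.4576, 0.1311, 0.1403]
ee_rot: [1.0, 0.004, -0.002, -0.0]
force: [-0.6, -0.4, -0.8]
gripper_width: 0.997
grip_force: 0.0
```

Call:
{"op": "send_rows", "data": {
  "increments": [
    {"x": 2,"y": 0,"z": 30,"roll": 0},
    {"x": 0,"y": 0,"z": 30,"roll": 0},
    {"x": 0,"y": 0,"z": 30,"roll": 0},
    {"x": 0,"y": 0,"z": 20,"roll": 0},
    {"x": 0,"y": 0,"z": 15,"roll": 0},
    {"x": 0,"y": 0,"z": 5,"roll": 0},
    {"x": 0,"y": 0,"z": 0,"roll": 0},
    {"x": 0,"y": 0,"z": 0,"roll": 0}
  ]
}}

```text
t: 3.15
eef_pos: [0.4624, 0.1279, 0.0132]
ee_rot: [1.0, -0.0, 0.001, -0.0]
force: [-0.8, -0.0, -0.4]
gripper_width: 1.004
grip_force: 0.0
```

Call:
{"op": "send_rows", "data": {
  "increments": [
    {"x": 0,"y": 0,"z": 0,"roll": 0},
    {"x": 0,"y": 0,"z": 0,"roll": 0},
    {"x": 0,"y": 0,"z": 0,"roll": 0},
    {"x": 0,"y": 0,"z": 0,"roll": 0},
    {"x": 0,"y": 0,"z": 0,"roll": 0},
    {"x": 0,"y": 0,"z": 0,"roll": 0},
    {"x": 0,"y": 0,"z": 0,"roll": 0},
    {"x": 0,"y": 0,"z": 0,"roll": 0},
    {"x": 0,"y": 0,"z": 0,"roll": 0},
    {"x": 0,"y": 0,"z": 0,"roll": 0}
  ],
  "grip": 0
}}

```text
t: 4.15
eef_pos: [0.4628, 0.1285, 0.0139]
ee_rot: [1.0, -0.0, 0.001, -0.0]
force: [-1.5, -0.5, 4.4]
gripper_width: 0.701
grip_force: 42.6
```

Call:
{"op": "send_rows", "data": {
  "increments": [
    {"x": 0,"y": 0,"z": -10,"roll": 0},
    {"x": 0,"y": 0,"z": -30,"roll": 0},
    {"x": 0,"y": 0,"z": -40,"roll": 0},
    {"x": 0,"y": -20,"z": -36,"roll": 0},
    {"x": -3,"y": -40,"z": 0,"roll": 0},
    {"x": -3,"y": -40,"z": 0,"roll": 0},
    {"x": -4,"y": -40,"z": 0,"roll": 0},
    {"x": -4,"y": -40,"z": 0,"roll": 0},
    {"x": -4,"y": -20,"z": 0,"roll": 0},
    {"x": 0,"y": -6,"z": 0,"roll": 0},
    {"x": 0,"y": 0,"z": 0,"roll": 0},
    {"x": 0,"y": 0,"z": 0,"roll": 0}
  ]
}}

```text
t: 5.35
eef_pos: [0.4435, 0.3332, 0.1283]
ee_rot: [1.0, -0.0, -0.0, 0.0]
force: [0.0, 0.1, -0.7]
gripper_width: 0.705
grip_force: 43.8
```

Run:
```python
from h import *
s=arm.read_state(); print(s['eef_pos'],s['ee_rot'],s['force'],s['gripper_width'])
c=snap('scene','s2'); im=cv2.imread('pics/s2.png'); p=proj(c,[.44,.335,.1])[0].astype(int); print(p)
d=cv2.imread('pics/s2.png')[max(0,p[1]-70):p[1]+70,p[0]-90:p[0]+90]
cv2.imwrite('pics/s2z.png',cv2.resize(d,None,fx=4,fy=4,interpolation=cv2.INTER_CUBIC))
```

```text
[0.44353954 0.33322991 0.12829751] [ 9.99999814e-01 -4.42759188e-04 -1.25366027e-04  4.00993051e-04] [ 0.0132301   0.11727716 -0.65901208] 0.7047230830390255
[329 142]
```

View pics/s2z.png

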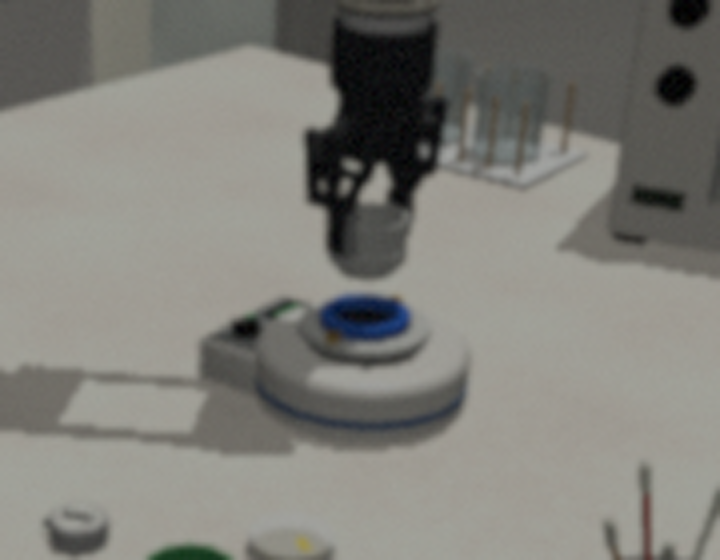

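The pan hangs upright and centred above the blue ring (crop pixels 365,240 over 365,317). Next I lower it gently.

Call:
{"op": "send_rows", "data": {
  "increments": [
    {"x": 1,"y": -2,"z": 10,"roll": 0},
    {"x": 0,"y": 0,"z": 10,"roll": 0},
    {"x": 0,"y": 0,"z": 5,"roll": 0},
    {"x": 0,"y": 0,"z": 4,"roll": 0},
    {"x": 0,"y": 0,"z": 4,"roll": 0},
    {"x": 0,"y": 0,"z": 3,"roll": 0},
    {"x": 0,"y": 0,"z": 3,"roll": 0},
    {"x": 0,"y": 0,"z": 0,"roll": 0}
  ]
}}

```text
t: 6.2
eef_pos: [0.4444, 0.336, 0.0889]
ee_rot: [1.0, -0.0, -0.0, 0.0]
force: [-0.9, -0.2, -1.6]
gripper_width: 0.704
grip_force: 43.8
```

Call:
{"op": "send_rows", "data": {
  "increments": [
    {"x": 0,"y": 0,"z": 2,"roll": 0},
    {"x": 0,"y": 0,"z": 1,"roll": 0},
    {"x": 0,"y": 0,"z": 1,"roll": 0},
    {"x": 0,"y": 0,"z": 0,"roll": 0}
  ]
}}

```text
t: 6.6
eef_pos: [0.4445, 0.3363, 0.0852]
ee_rot: [1.0, -0.0, -0.0, -0.0]
force: [-0.3, 0.8, -1.4]
gripper_width: 0.697
grip_force: 43.9
```

Inside the seat with no contact yet. About 3 mm remains.

Call:
{"op": "send_rows", "data": {
  "increments": [
    {"x": 0,"y": 0,"z": 1,"roll": 0},
    {"x": 0,"y": 0,"z": 1,"roll": 0},
    {"x": 0,"y": 0,"z": 0,"roll": 0},
    {"x": 0,"y": 0,"z": 0,"roll": 0}
  ]
}}

```text
t: 7.0
eef_pos: [0.4445, 0.3362, 0.0832]
ee_rot: [1.0, -0.0, -0.0, -0.0]
force: [-1.5, 0.8, -0.4]
gripper_width: 0.698
grip_force: 43.8
```

Call:
{"op": "send_rows", "data": {
  "increments": [
    {"x": 0,"y": 0,"z": 0.7,"roll": 0},
    {"x": 0,"y": 0,"z": 0.5,"roll": 0},
    {"x": 0,"y": 0,"z": 0,"roll": 0},
    {"x": 0,"y": 0,"z": 0,"roll": 0}
  ]
}}

```text
t: 7.4
eef_pos: [0.4444, 0.3363, 0.0825]
ee_rot: [1.0, -0.0, -0.0, -0.0]
force: [-4.9, -0.2, 4.9]
gripper_width: 0.698
grip_force: 44.3
```

Call:
{"op": "send_rows", "data": {
  "increments": [
    {"x": -1,"y": 0,"z": 0.5,"roll": 0},
    {"x": 0,"y": 0,"z": 0.5,"roll": 0},
    {"x": 0,"y": 0,"z": 0,"roll": 0},
    {"x": 0,"y": 0,"z": 0,"roll": 0}
  ]
}}

```text
t: 7.8
eef_pos: [0.4444, 0.3363, 0.0824]
ee_rot: [1.0, -0.0, 0.001, -0.0]
force: [-4.1, -0.0, 8.9]
gripper_width: 0.699
grip_force: 44.7
```

Call:
{"op": "send_rows", "data": {
  "increments": [
    {"x": 0,"y": 0,"z": 0,"roll": 0},
    {"x": 0,"y": 0,"z": 0,"roll": 0},
    {"x": 0,"y": 0,"z": 0,"roll": 0},
    {"x": 0,"y": 0,"z": 0,"roll": 0},
    {"x": 0,"y": 0,"z": -10,"roll": 0},
    {"x": 0,"y": 0,"z": -30,"roll": 0},
    {"x": 0,"y": 0,"z": -40,"roll": 0},
    {"x": 0,"y": 20,"z": -20,"roll": 0},
    {"x": 0,"y": 40,"z": 0,"roll": 0},
    {"x": 0,"y": 45,"z": 0,"roll": 0},
    {"x": 0,"y": 45,"z": 0,"roll": 0},
    {"x": 0,"y": 45,"z": 0,"roll": 0}
  ],
  "grip": 1
}}

```text
t: 9.0
eef_pos: [0.4435, 0.1397, 0.182]
ee_rot: [1.0, 0.0, 0.001, -0.0]
force: [0.7, -0.6, 0.7]
gripper_width: 1.0
grip_force: 0.0
```

Call:
{"op": "send_rows", "data": {
  "increments": [
    {"x": -3,"y": 45,"z": 0,"roll": 0},
    {"x": -3,"y": 45,"z": 0,"roll": 0},
    {"x": -3,"y": 45,"z": 0,"roll": 0},
    {"x": -2,"y": 45,"z": 0,"roll": 0},
    {"x": -2,"y": 40,"z": 10,"roll": 0},
    {"x": 0,"y": 20,"z": 10,"roll": 0},
    {"x": 0,"y": 0,"z": 10,"roll": 0},
    {"x": 0,"y": 0,"z": 0,"roll": 0}
  ]
}}

```text
t: 9.8
eef_pos: [0.4291, -0.0986, 0.1499]
ee_rot: [1.0, -0.001, -0.001, -0.001]
force: [0.0, 0.1, -0.2]
gripper_width: 0.999
grip_force: 0.0
```

Run:
```python
from h import *
s=arm.read_state(); print(s['eef_pos'],s['ee_rot'])
snap('top','t3'); im=cv2.imread('pics/t3.png')
a=cv2.resize(im[242:312,90:180],None,fx=4,fy=4,interpolation=cv2.INTER_CUBIC)
snap('scene','s3'); b=cv2.resize(cv2.imread('pics/s3.png')[110:190,280:380],None,fx=4,fy=3.5,interpolation=cv2.INTER_CUBIC)
cv2.imwrite('pics/p3.png',np.hstack([a,b]))
```

```text
[ 0.42909562 -0.09855301  0.14992231] [ 9.99998282e-01 -1.22793577e-03 -1.23896042e-03 -6.26290876e-04]
```

View pics/p3.png

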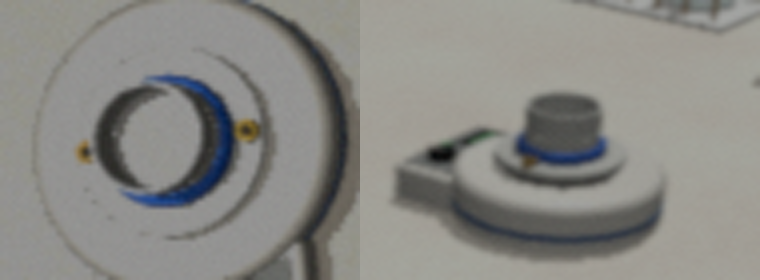

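The pan sits upright in the ring, centred at crop pixel (152,139). Now I fetch the red sieve.

```bash
python3 -c "
from pos import *
print(back(c,127.9,276.6,.1125))"
```

```text
[0.44174474 0.3315876  0.1125    ]
```

Call:
{"op": "send_rows", "data": {
  "increments": [
    {"x": 2,"y": 0,"z": 30,"roll": 0},
    {"x": 0,"y": 0,"z": 40,"roll": 0},
    {"x": 0,"y": 0,"z": 30,"roll": 0},
    {"x": 0,"y": 0,"z": 20,"roll": 0},
    {"x": 0,"y": 0,"z": 12,"roll": 0},
    {"x": 0,"y": 0,"z": 4,"roll": 0},
    {"x": 0,"y": 0,"z": 0,"roll": 0},
    {"x": 0,"y": 0,"z": 0,"roll": 0}
  ]
}}

```text
t: 10.7
eef_pos: [0.4336, -0.0989, 0.0163]
ee_rot: [1.0, -0.0, 0.001, 0.0]
force: [0.1, 0.6, 0.2]
gripper_width: 1.007
grip_force: 0.0
```

Call:
{"op": "send_rows", "data": {
  "increments": [
    {"x": 0,"y": 0,"z": 0,"roll": 0},
    {"x": 0,"y": 0,"z": 0,"roll": 0},
    {"x": 0,"y": 0,"z": 0,"roll": 0},
    {"x": 0,"y": 0,"z": 0,"roll": 0},
    {"x": 0,"y": 0,"z": 0,"roll": 0},
    {"x": 0,"y": 0,"z": 0,"roll": 0},
    {"x": 0,"y": 0,"z": 0,"roll": 0},
    {"x": 0,"y": 0,"z": 0,"roll": 0}
  ],
  "grip": 0
}}

```text
t: 11.5
eef_pos: [0.4334, -0.0992, 0.0165]
ee_rot: [1.0, -0.001, 0.001, 0.0]
force: [-1.6, 0.8, 6.5]
gripper_width: 0.697
grip_force: 42.4
```

Call:
{"op": "send_rows", "data": {
  "increments": [
    {"x": 0,"y": 0,"z": -10,"roll": 0},
    {"x": 0,"y": 0,"z": -30,"roll": 0},
    {"x": 0,"y": 0,"z": -40,"roll": 0},
    {"x": 0,"y": -15,"z": -40,"roll": 0},
    {"x": 0,"y": -40,"z": -30,"roll": 0},
    {"x": 2,"y": -45,"z": 0,"roll": 0},
    {"x": 2,"y": -45,"z": 0,"roll": 0},
    {"x": 2,"y": -45,"z": 0,"roll": 0},
    {"x": 2,"y": -45,"z": 0,"roll": 0},
    {"x": 2,"y": -45,"z": 0,"roll": 0},
    {"x": 0,"y": -45,"z": 0,"roll": 0},
    {"x": 0,"y": -45,"z": 0,"roll": 0}
  ]
}}

```text
t: 12.7
eef_pos: [0.4422, 0.2729, 0.1659]
ee_rot: [1.0, -0.0, 0.0, -0.0]
force: [0.4, 0.1, 0.2]
gripper_width: 0.696
grip_force: 43.6
```

Call:
{"op": "send_rows", "data": {
  "increments": [
    {"x": 0,"y": -35,"z": 0,"roll": 0},
    {"x": 0,"y": -20,"z": 0,"roll": 0},
    {"x": 0,"y": -10,"z": 0,"roll": 0},
    {"x": 0,"y": 0,"z": 0,"roll": 0},
    {"x": 0,"y": 0,"z": 0,"roll": 0}
  ]
}}

```text
t: 13.2
eef_pos: [0.4425, 0.3352, 0.1651]
ee_rot: [1.0, -0.0, -0.0, 0.0]
force: [0.4, 0.4, -1.7]
gripper_width: 0.693
grip_force: 43.6
```

Target TCP is (443.3, 335.7, 119), so 46 mm down.

Call:
{"op": "send_rows", "data": {
  "increments": [
    {"x": 1,"y": 0,"z": 10,"roll": 0},
    {"x": 0,"y": 0,"z": 12,"roll": 0},
    {"x": 0,"y": 0,"z": 7,"roll": 0},
    {"x": 0,"y": 0,"z": 4,"roll": 0},
    {"x": 0,"y": 0,"z": 3,"roll": 0},
    {"x": 0,"y": 0,"z": 3,"roll": 0},
    {"x": 0,"y": 0,"z": 2,"roll": 0},
    {"x": 0,"y": 0,"z": 0,"roll": 0},
    {"x": 0,"y": 0,"z": 0,"roll": 0}
  ]
}}

```text
t: 14.1
eef_pos: [0.4438, 0.3363, 0.1243]
ee_rot: [1.0, -0.0, 0.0, -0.0]
force: [-0.3, -0.4, -0.9]
gripper_width: 0.693
grip_force: 43.6
```

Call:
{"op": "send_rows", "data": {
  "increments": [
    {"x": 0,"y": 0,"z": 1,"roll": 0},
    {"x": 0,"y": 0,"z": 1,"roll": 0},
    {"x": 0,"y": 0,"z": 1,"roll": 0},
    {"x": 0,"y": 0,"z": 0,"roll": 0},
    {"x": 0,"y": 0,"z": 0,"roll": 0}
  ]
}}

```text
t: 14.6
eef_pos: [0.4436, 0.3361, 0.121]
ee_rot: [1.0, -0.0, -0.0, 0.0]
force: [0.1, 0.8, -0.9]
gripper_width: 0.694
grip_force: 43.6
```

Call:
{"op": "send_rows", "data": {
  "increments": [
    {"x": 0,"y": 0,"z": 0.8,"roll": 0},
    {"x": 0,"y": 0,"z": 0.8,"roll": 0},
    {"x": 0,"y": 0,"z": 0.8,"roll": 0},
    {"x": 0,"y": 0,"z": 0,"roll": 0},
    {"x": 0,"y": 0,"z": 0,"roll": 0}
  ]
}}

```text
t: 15.1
eef_pos: [0.4437, 0.3362, 0.1191]
ee_rot: [1.0, -0.0, 0.0, -0.0]
force: [-0.8, -0.9, 2.6]
gripper_width: 0.698
grip_force: 43.9
```

Call:
{"op": "send_rows", "data": {
  "increments": [
    {"x": 0,"y": 0,"z": 0.5,"roll": 0},
    {"x": 0,"y": 0,"z": 0.5,"roll": 0},
    {"x": 0,"y": 0,"z": 0,"roll": 0},
    {"x": 0,"y": 0,"z": 0,"roll": 0}
  ]
}}

```text
t: 15.5
eef_pos: [0.4437, 0.3362, 0.119]
ee_rot: [1.0, -0.0, 0.0, -0.0]
force: [-3.5, -2.5, 8.4]
gripper_width: 0.695
grip_force: 44.5
```

Home at z = 0.119, as predicted. I'll release it and go to yellow.

Call:
{"op": "send_rows", "data": {
  "increments": [
    {"x": 0,"y": 0,"z": 0,"roll": 0},
    {"x": 0,"y": 0,"z": 0,"roll": 0},
    {"x": 0,"y": 0,"z": 0,"roll": 0},
    {"x": 0,"y": 0,"z": 0,"roll": 0},
    {"x": 0,"y": 0,"z": -10,"roll": 0},
    {"x": 0,"y": 0,"z": -30,"roll": 0},
    {"x": 0,"y": 0,"z": -30,"roll": 0},
    {"x": 15,"y": 15,"z": -5,"roll": 0},
    {"x": 32,"y": 30,"z": 0,"roll": 0},
    {"x": 32,"y": 30,"z": 0,"roll": 0},
    {"x": 32,"y": 30,"z": 0,"roll": 0},
    {"x": 32,"y": 30,"z": 0,"roll": 0}
  ],
  "grip": 1
}}

```text
t: 16.7
eef_pos: [0.5878, 0.1999, 0.1937]
ee_rot: [1.0, -0.0, 0.001, -0.0]
force: [1.3, 0.3, -0.5]
gripper_width: 1.0
grip_force: 0.0
```

Call:
{"op": "send_rows", "data": {
  "increments": [
    {"x": 32,"y": 30,"z": 0,"roll": 0},
    {"x": 32,"y": 30,"z": 0,"roll": 0},
    {"x": 32,"y": 30,"z": 20,"roll": 0},
    {"x": 19,"y": 14,"z": 20,"roll": 0},
    {"x": 0,"y": 0,"z": 10,"roll": 0},
    {"x": 0,"y": 0,"z": 0,"roll": 0},
    {"x": 0,"y": 0,"z": 0,"roll": 0}
  ]
}}

```text
t: 17.4
eef_pos: [0.7008, 0.0978, 0.143]
ee_rot: [1.0, -0.0, -0.0, -0.0]
force: [-0.1, -0.7, 0.5]
gripper_width: 1.0
grip_force: 0.0
```

Run:
```python
from h import *
snap('top','t4'); im=cv2.imread('pics/t4.png')
a=cv2.resize(im[242:312,90:180],None,fx=4,fy=4,interpolation=cv2.INTER_CUBIC)
snap('scene','s4'); b=cv2.resize(cv2.imread('pics/s4.png')[110:190,280:380],None,fx=4,fy=3.5,interpolation=cv2.INTER_CUBIC)
cv2.imwrite('pics/p4.png',np.hstack([a,b]))
```

```text
(no output)
```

View pics/p4.png

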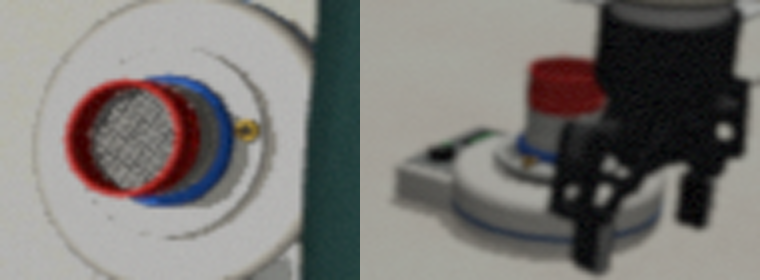

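The red sieve is nested upright on the pan (crop 126,138). I go down on yellow.

Call:
{"op": "send_rows", "data": {
  "increments": [
    {"x": 1,"y": 0,"z": 30,"roll": 0},
    {"x": 0,"y": 0,"z": 40,"roll": 0},
    {"x": 0,"y": 0,"z": 25,"roll": 0},
    {"x": 0,"y": 0,"z": 20,"roll": 0},
    {"x": 0,"y": 0,"z": 9,"roll": 0},
    {"x": 0,"y": 0,"z": 4,"roll": 0},
    {"x": 0,"y": 0,"z": 0,"roll": 0},
    {"x": 0,"y": 0,"z": 0,"roll": 0}
  ]
}}

```text
t: 18.3
eef_pos: [0.7037, 0.0973, 0.0166]
ee_rot: [1.0, -0.0, 0.001, -0.0]
force: [0.9, 0.5, 0.4]
gripper_width: 0.997
grip_force: 0.0
```

Call:
{"op": "send_rows", "data": {
  "increments": [
    {"x": 0,"y": 0,"z": 0,"roll": 0},
    {"x": 0,"y": 0,"z": 0,"roll": 0},
    {"x": 0,"y": 0,"z": 0,"roll": 0},
    {"x": 0,"y": 0,"z": 0,"roll": 0},
    {"x": 0,"y": 0,"z": 0,"roll": 0},
    {"x": 0,"y": 0,"z": 0,"roll": 0},
    {"x": 0,"y": 0,"z": 0,"roll": 0},
    {"x": 0,"y": 0,"z": 0,"roll": 0}
  ],
  "grip": 0
}}

```text
t: 19.1
eef_pos: [0.7037, 0.097, 0.0164]
ee_rot: [1.0, -0.0, 0.001, -0.0]
force: [-0.3, -0.6, 5.6]
gripper_width: 0.693
grip_force: 43.5
```

Call:
{"op": "send_rows", "data": {
  "increments": [
    {"x": 0,"y": 0,"z": -10,"roll": 0},
    {"x": 0,"y": 0,"z": -30,"roll": 0},
    {"x": 0,"y": 0,"z": -45,"roll": 0},
    {"x": 0,"y": 0,"z": -45,"roll": 0},
    {"x": -15,"y": -14,"z": -40,"roll": 0},
    {"x": -32,"y": -30,"z": -14,"roll": 0},
    {"x": -32,"y": -30,"z": 0,"roll": 0},
    {"x": -32,"y": -30,"z": 0,"roll": 0},
    {"x": -32,"y": -30,"z": 0,"roll": 0},
    {"x": -32,"y": -30,"z": 0,"roll": 0},
    {"x": -32,"y": -30,"z": 0,"roll": 0},
    {"x": 0,"y": 0,"z": 0,"roll": 0}
  ]
}}

```text
t: 20.3
eef_pos: [0.4912, 0.2939, 0.1985]
ee_rot: [1.0, 0.002, -0.001, -0.0]
force: [0.1, 0.4, -0.3]
gripper_width: 0.693
grip_force: 43.3
```

Call:
{"op": "send_rows", "data": {
  "increments": [
    {"x": -30,"y": -25,"z": 0,"roll": 0},
    {"x": -18,"y": -15,"z": 0,"roll": 0},
    {"x": -5,"y": -5,"z": 0,"roll": 0},
    {"x": 0,"y": 0,"z": 0,"roll": 0},
    {"x": 0,"y": 0,"z": 0,"roll": 0}
  ]
}}

```text
t: 20.8
eef_pos: [0.4434, 0.3355, 0.1988]
ee_rot: [1.0, -0.0, 0.0, 0.0]
force: [0.8, -1.2, -1.1]
gripper_width: 0.695
grip_force: 43.4
```

Now 46 mm down to 0.153.

Call:
{"op": "send_rows", "data": {
  "increments": [
    {"x": 0,"y": 0,"z": 10,"roll": 0},
    {"x": 0,"y": 0,"z": 12,"roll": 0},
    {"x": 0,"y": 0,"z": 7,"roll": 0},
    {"x": 0,"y": 0,"z": 4,"roll": 0},
    {"x": 0,"y": 0,"z": 3,"roll": 0},
    {"x": 0,"y": 0,"z": 3,"roll": 0},
    {"x": 0,"y": 0,"z": 2,"roll": 0},
    {"x": 0,"y": 0,"z": 0,"roll": 0},
    {"x": 0,"y": 0,"z": 0,"roll": 0}
  ]
}}

```text
t: 21.7
eef_pos: [0.4427, 0.3363, 0.1579]
ee_rot: [1.0, -0.0, 0.0, -0.0]
force: [-0.0, 0.7, -0.7]
gripper_width: 0.693
grip_force: 43.4
```

Call:
{"op": "send_rows", "data": {
  "increments": [
    {"x": 0,"y": 0,"z": 1,"roll": 0},
    {"x": 0,"y": 0,"z": 1,"roll": 0},
    {"x": 0,"y": 0,"z": 1,"roll": 0},
    {"x": 0,"y": 0,"z": 0,"roll": 0},
    {"x": 0,"y": 0,"z": 0,"roll": 0}
  ]
}}

```text
t: 22.2
eef_pos: [0.4426, 0.3361, 0.1546]
ee_rot: [1.0, -0.0, -0.0, 0.0]
force: [-0.0, 0.6, -0.8]
gripper_width: 0.69
grip_force: 43.4
```

Call:
{"op": "send_rows", "data": {
  "increments": [
    {"x": 0,"y": 0,"z": 0.8,"roll": 0},
    {"x": 0,"y": 0,"z": 0.8,"roll": 0},
    {"x": 0,"y": 0,"z": 0.6,"roll": 0},
    {"x": 0,"y": 0,"z": 0,"roll": 0},
    {"x": 0,"y": 0,"z": 0,"roll": 0}
  ]
}}

```text
t: 22.7
eef_pos: [0.4427, 0.3362, 0.1529]
ee_rot: [1.0, -0.0, 0.0, -0.0]
force: [-1.1, -0.8, 2.8]
gripper_width: 0.693
grip_force: 43.6
```

Call:
{"op": "send_rows", "data": {
  "increments": [
    {"x": 0,"y": 0,"z": 0.4,"roll": 0},
    {"x": 0,"y": 0,"z": 0.3,"roll": 0},
    {"x": 0,"y": 0,"z": 0,"roll": 0},
    {"x": 0,"y": 0,"z": 0,"roll": 0}
  ]
}}

```text
t: 23.1
eef_pos: [0.4428, 0.3362, 0.1528]
ee_rot: [1.0, -0.0, 0.0, -0.0]
force: [-1.5, -2.3, 6.8]
gripper_width: 0.696
grip_force: 44.1
```

Yellow is home (0.1528 against 0.1529 predicted). I'll release it and go to green.

Call:
{"op": "send_rows", "data": {
  "increments": [
    {"x": 0,"y": 0,"z": 0,"roll": 0},
    {"x": 0,"y": 0,"z": 0,"roll": 0},
    {"x": 0,"y": 0,"z": 0,"roll": 0},
    {"x": 0,"y": 0,"z": 0,"roll": 0},
    {"x": 0,"y": 0,"z": -10,"roll": 0},
    {"x": 0,"y": 0,"z": -30,"roll": 0},
    {"x": 0,"y": 0,"z": -30,"roll": 0},
    {"x": 8,"y": 20,"z": -5,"roll": 0},
    {"x": 16,"y": 40,"z": 0,"roll": 0},
    {"x": 16,"y": 40,"z": 0,"roll": 0},
    {"x": 16,"y": 40,"z": 0,"roll": 0},
    {"x": 16,"y": 40,"z": 0,"roll": 0}
  ],
  "grip": 1
}}

```text
t: 24.3
eef_pos: [0.5151, 0.1547, 0.2278]
ee_rot: [1.0, -0.0, 0.001, -0.0]
force: [0.7, 0.7, -0.4]
gripper_width: 1.001
grip_force: 0.0
```

Call:
{"op": "send_rows", "data": {
  "increments": [
    {"x": 16,"y": 40,"z": 20,"roll": 0},
    {"x": 16,"y": 40,"z": 30,"roll": 0},
    {"x": 16,"y": 40,"z": 30,"roll": 0},
    {"x": 12,"y": 22,"z": 20,"roll": 0},
    {"x": 0,"y": 0,"z": 10,"roll": 0},
    {"x": 0,"y": 0,"z": 0,"roll": 0},
    {"x": 0,"y": 0,"z": 0,"roll": 0}
  ]
}}

```text
t: 25.0
eef_pos: [0.5729, 0.0186, 0.1204]
ee_rot: [1.0, -0.0, 0.0, -0.0]
force: [0.7, -0.1, -0.1]
gripper_width: 1.001
grip_force: 0.0
```

Call:
{"op": "send_rows", "data": {
  "increments": [
    {"x": 1,"y": 4,"z": 30,"roll": 0},
    {"x": 0,"y": 0,"z": 30,"roll": 0},
    {"x": 0,"y": 0,"z": 25,"roll": 0},
    {"x": 0,"y": 0,"z": 12,"roll": 0},
    {"x": 0,"y": 0,"z": 7,"roll": 0},
    {"x": 0,"y": 0,"z": 0,"roll": 0},
    {"x": 0,"y": 0,"z": 0,"roll": 0}
  ]
}}

```text
t: 25.7
eef_pos: [0.5751, 0.0142, 0.0171]
ee_rot: [1.0, -0.0, 0.001, 0.0]
force: [-0.2, -0.1, 1.1]
gripper_width: 1.0
grip_force: 0.0
```

Call:
{"op": "send_rows", "data": {
  "increments": [
    {"x": 0,"y": 0,"z": 0,"roll": 0},
    {"x": 0,"y": 0,"z": 0,"roll": 0},
    {"x": 0,"y": 0,"z": 0,"roll": 0},
    {"x": 0,"y": 0,"z": 0,"roll": 0},
    {"x": 0,"y": 0,"z": 0,"roll": 0},
    {"x": 0,"y": 0,"z": 0,"roll": 0},
    {"x": 0,"y": 0,"z": 0,"roll": 0},
    {"x": 0,"y": 0,"z": 0,"roll": 0}
  ],
  "grip": 0
}}

```text
t: 26.5
eef_pos: [0.5752, 0.0138, 0.0174]
ee_rot: [1.0, -0.001, 0.001, -0.0]
force: [-1.0, 1.3, 5.7]
gripper_width: 0.703
grip_force: 43.4
```

Call:
{"op": "send_rows", "data": {
  "increments": [
    {"x": 0,"y": 0,"z": -10,"roll": 0},
    {"x": 0,"y": 0,"z": -30,"roll": 0},
    {"x": 0,"y": 0,"z": -45,"roll": 0},
    {"x": 0,"y": 0,"z": -45,"roll": 0},
    {"x": -8,"y": -20,"z": -40,"roll": 0},
    {"x": -16,"y": -40,"z": -25,"roll": 0},
    {"x": -16,"y": -40,"z": -23,"roll": 0},
    {"x": -16,"y": -40,"z": 0,"roll": 0},
    {"x": -16,"y": -40,"z": 0,"roll": 0},
    {"x": -16,"y": -40,"z": 0,"roll": 0},
    {"x": -16,"y": -40,"z": 0,"roll": 0},
    {"x": 0,"y": 0,"z": 0,"roll": 0}
  ]
}}

```text
t: 27.7
eef_pos: [0.4678, 0.278, 0.2343]
ee_rot: [1.0, 0.002, -0.0, -0.001]
force: [0.5, -0.7, -0.8]
gripper_width: 0.698
grip_force: 43.5
```

Call:
{"op": "send_rows", "data": {
  "increments": [
    {"x": -16,"y": -32,"z": 0,"roll": 0},
    {"x": -10,"y": -20,"z": 0,"roll": 0},
    {"x": -3,"y": -8,"z": 0,"roll": 0},
    {"x": 0,"y": 0,"z": 0,"roll": 0},
    {"x": 0,"y": 0,"z": 0,"roll": 0}
  ]
}}

```text
t: 28.2
eef_pos: [0.4416, 0.333, 0.2337]
ee_rot: [1.0, -0.001, 0.0, 0.0]
force: [0.5, 0.2, -1.1]
gripper_width: 0.703
grip_force: 43.6
```

Correct y by +3, then go down 46 mm to 0.188.

Call:
{"op": "send_rows", "data": {
  "increments": [
    {"x": 0,"y": -3,"z": 10,"roll": 0},
    {"x": 0,"y": 0,"z": 12,"roll": 0},
    {"x": 0,"y": 0,"z": 7,"roll": 0},
    {"x": 0,"y": 0,"z": 4,"roll": 0},
    {"x": 0,"y": 0,"z": 3,"roll": 0},
    {"x": 0,"y": 0,"z": 3,"roll": 0},
    {"x": 0,"y": 0,"z": 2,"roll": 0},
    {"x": 0,"y": 0,"z": 0,"roll": 0},
    {"x": 0,"y": 0,"z": 0,"roll": 0}
  ]
}}

```text
t: 29.1
eef_pos: [0.4412, 0.3371, 0.1929]
ee_rot: [1.0, -0.0, 0.0, -0.0]
force: [0.5, -0.5, -1.5]
gripper_width: 0.696
grip_force: 43.6
```

Call:
{"op": "send_rows", "data": {
  "increments": [
    {"x": 0,"y": 0,"z": 1,"roll": 0},
    {"x": 0,"y": 0,"z": 1,"roll": 0},
    {"x": 0,"y": 0,"z": 1,"roll": 0},
    {"x": 0,"y": 0,"z": 0,"roll": 0},
    {"x": 0,"y": 0,"z": 0,"roll": 0}
  ]
}}

```text
t: 29.6
eef_pos: [0.4411, 0.3369, 0.1896]
ee_rot: [1.0, -0.0, -0.0, 0.0]
force: [-0.7, 0.0, -0.9]
gripper_width: 0.697
grip_force: 43.6
```

Call:
{"op": "send_rows", "data": {
  "increments": [
    {"x": 0,"y": 0.7,"z": 0.8,"roll": 0},
    {"x": 0,"y": 0,"z": 0.8,"roll": 0},
    {"x": 0,"y": 0,"z": 0.6,"roll": 0},
    {"x": 0,"y": 0,"z": 0,"roll": 0},
    {"x": 0,"y": 0,"z": 0,"roll": 0}
  ]
}}

```text
t: 30.1
eef_pos: [0.4413, 0.3363, 0.1879]
ee_rot: [1.0, -0.0, 0.0, -0.0]
force: [-0.3, -1.3, 3.8]
gripper_width: 0.696
grip_force: 43.9
```

Call:
{"op": "send_rows", "data": {
  "increments": [
    {"x": 0,"y": 0,"z": 0.4,"roll": 0},
    {"x": 0,"y": 0,"z": 0.3,"roll": 0},
    {"x": 0,"y": 0,"z": 0,"roll": 0},
    {"x": 0,"y": 0,"z": 0,"roll": 0}
  ]
}}

```text
t: 30.5
eef_pos: [0.4414, 0.3364, 0.1879]
ee_rot: [1.0, -0.0, 0.0, -0.0]
force: [-1.6, -1.5, 5.7]
gripper_width: 0.696
grip_force: 44.2
```

Call:
{"op": "send_rows", "data": {
  "increments": [
    {"x": 0,"y": 0,"z": 0,"roll": 0},
    {"x": 0,"y": 0,"z": 0,"roll": 0},
    {"x": 0,"y": 0,"z": 0,"roll": 0},
    {"x": 0,"y": 0,"z": 0,"roll": 0},
    {"x": 0,"y": 0,"z": -10,"roll": 0},
    {"x": 0,"y": 0,"z": -30,"roll": 0},
    {"x": 0,"y": 0,"z": -30,"roll": 0},
    {"x": 10,"y": 20,"z": -5,"roll": 0},
    {"x": 22,"y": 42,"z": 0,"roll": 0},
    {"x": 22,"y": 42,"z": 0,"roll": 0},
    {"x": 22,"y": 42,"z": 0,"roll": 0},
    {"x": 22,"y": 42,"z": 0,"roll": 0}
  ],
  "grip": 1
}}

```text
t: 31.7
eef_pos: [0.5398, 0.1467, 0.2628]
ee_rot: [1.0, -0.0, 0.001, -0.0]
force: [0.6, 0.9, 0.1]
gripper_width: 0.997
grip_force: 0.0
```

Call:
{"op": "send_rows", "data": {
  "increments": [
    {"x": 22,"y": 42,"z": 10,"roll": 0},
    {"x": 22,"y": 42,"z": 15,"roll": 0},
    {"x": 22,"y": 42,"z": 15,"roll": 0},
    {"x": 22,"y": 42,"z": 15,"roll": 0},
    {"x": 22,"y": 42,"z": 15,"roll": 0},
    {"x": 22,"y": 42,"z": 15,"roll": 0},
    {"x": 18,"y": 32,"z": 15,"roll": 0},
    {"x": 6,"y": 12,"z": 10,"roll": 0},
    {"x": 0,"y": 0,"z": 0,"roll": 0},
    {"x": 0,"y": 0,"z": 0,"roll": 0}
  ]
}}

```text
t: 32.7
eef_pos: [0.6943, -0.1471, 0.1518]
ee_rot: [1.0, -0.0, -0.0, -0.0]
force: [0.3, 0.3, 1.3]
gripper_width: 0.999
grip_force: 0.0
```

Run:
```python
from h import *
s=arm.read_state(); print(s['eef_pos'],s['ee_rot'])
snap('top','t5'); im=cv2.imread('pics/t5.png')
a=cv2.resize(im[242:312,90:180],None,fx=4,fy=4,interpolation=cv2.INTER_CUBIC)
snap('scene','s5'); b=cv2.resize(cv2.imread('pics/s5.png')[100:180,280:380],None,fx=4,fy=3.5,interpolation=cv2.INTER_CUBIC)
cv2.imwrite('pics/p5.png',np.hstack([a,b]))
```

```text
[ 0.69431125 -0.14708172  0.15180713] [ 9.99999654e-01 -4.98633162e-04 -4.55152874e-04 -4.85163047e-04]
```

View pics/p5.png

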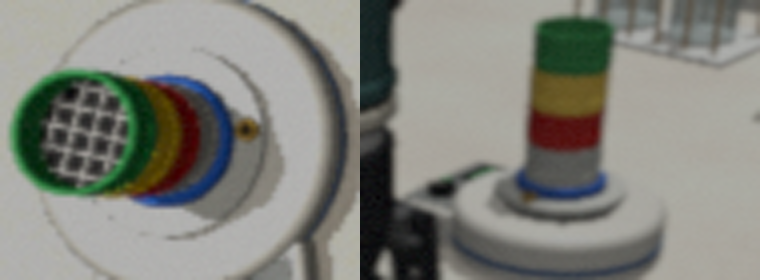

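The column pan–red–yellow–green is straight and nested. I go down to the lid knob with TCP z of about 0.020.

Call:
{"op": "send_rows", "data": {
  "increments": [
    {"x": 1,"y": 0,"z": 35,"roll": 0},
    {"x": 0,"y": 0,"z": 40,"roll": 0},
    {"x": 0,"y": 0,"z": 30,"roll": 0},
    {"x": 0,"y": 0,"z": 15,"roll": 0},
    {"x": 0,"y": 0,"z": 8,"roll": 0},
    {"x": 0,"y": 0,"z": 3,"roll": 0},
    {"x": 0,"y": 0,"z": 0,"roll": 0},
    {"x": 0,"y": 0,"z": 0,"roll": 0}
  ]
}}

```text
t: 33.6
eef_pos: [0.6972, -0.1482, 0.0229]
ee_rot: [1.0, -0.0, 0.002, 0.0]
force: [-0.2, -0.4, 0.3]
gripper_width: 1.0
grip_force: 0.0
```

Call:
{"op": "send_rows", "data": {
  "increments": [
    {"x": -2,"y": 0,"z": 3,"roll": 0},
    {"x": 0,"y": 0,"z": 0,"roll": 0},
    {"x": 0,"y": 0,"z": 0,"roll": 0}
  ]
}}

```text
t: 33.9
eef_pos: [0.6937, -0.1481, 0.018]
ee_rot: [1.0, -0.0, 0.0, 0.0]
force: [0.4, 0.6, -0.8]
gripper_width: 1.002
grip_force: 0.0
```

Call:
{"op": "send_rows", "data": {
  "increments": [
    {"x": 0,"y": 0,"z": 0,"roll": 0},
    {"x": 0,"y": 0,"z": 0,"roll": 0},
    {"x": 0,"y": 0,"z": 0,"roll": 0},
    {"x": 0,"y": 0,"z": 0,"roll": 0},
    {"x": 0,"y": 0,"z": 0,"roll": 0},
    {"x": 0,"y": 0,"z": 0,"roll": 0},
    {"x": 0,"y": 0,"z": 0,"roll": 0},
    {"x": 0,"y": 0,"z": 0,"roll": 0},
    {"x": 0,"y": 0,"z": 0,"roll": 0},
    {"x": 0,"y": 0,"z": 0,"roll": 0},
    {"x": 0,"y": 0,"z": 0,"roll": 0},
    {"x": 0,"y": 0,"z": 0,"roll": 0}
  ],
  "grip": 0
}}

```text
t: 35.1
eef_pos: [0.6939, -0.148, 0.0178]
ee_rot: [1.0, -0.0, 0.0, 0.0]
force: [0.6, 0.4, -0.1]
gripper_width: 0.212
grip_force: 39.0
```

Call:
{"op": "send_rows", "data": {
  "increments": [
    {"x": 0,"y": 0,"z": -10,"roll": 0},
    {"x": 0,"y": 0,"z": -30,"roll": 0},
    {"x": 0,"y": 0,"z": -45,"roll": 0},
    {"x": 0,"y": 0,"z": -45,"roll": 0},
    {"x": -10,"y": -20,"z": -40,"roll": 0},
    {"x": -20,"y": -35,"z": -28,"roll": 0},
    {"x": -20,"y": -35,"z": -28,"roll": 0},
    {"x": -20,"y": -36,"z": -26,"roll": 0},
    {"x": -22,"y": -42,"z": 0,"roll": 0},
    {"x": -22,"y": -42,"z": 0,"roll": 0},
    {"x": -22,"y": -42,"z": 0,"roll": 0},
    {"x": -22,"y": -42,"z": 0,"roll": 0}
  ]
}}

```text
t: 36.3
eef_pos: [0.5344, 0.1476, 0.2703]
ee_rot: [1.0, -0.001, 0.0, -0.0]
force: [0.8, 0.6, -0.0]
gripper_width: 0.211
grip_force: 39.1
```

Call:
{"op": "send_rows", "data": {
  "increments": [
    {"x": -22,"y": -42,"z": 0,"roll": 0},
    {"x": -22,"y": -42,"z": 0,"roll": 0},
    {"x": -22,"y": -42,"z": 0,"roll": 0},
    {"x": -15,"y": -32,"z": 0,"roll": 0},
    {"x": -10,"y": -20,"z": 0,"roll": 0},
    {"x": -4,"y": -10,"z": 0,"roll": 0},
    {"x": 0,"y": 0,"z": 0,"roll": 0},
    {"x": 0,"y": 0,"z": 0,"roll": 0}
  ]
}}

```text
t: 37.1
eef_pos: [0.4414, 0.3335, 0.2698]
ee_rot: [1.0, -0.0, 0.0, 0.0]
force: [-0.3, -0.6, -1.0]
gripper_width: 0.203
grip_force: 39.2
```

Call:
{"op": "send_rows", "data": {
  "increments": [
    {"x": -1.5,"y": -2.5,"z": 10,"roll": 0},
    {"x": 0,"y": 0,"z": 8,"roll": 0},
    {"x": 0,"y": 0,"z": 6,"roll": 0},
    {"x": 0,"y": 0,"z": 0,"roll": 0},
    {"x": 0,"y": 0,"z": 0,"roll": 0}
  ]
}}

```text
t: 37.6
eef_pos: [0.4396, 0.3363, 0.2452]
ee_rot: [1.0, -0.001, -0.0, 0.0]
force: [-0.5, -0.4, -0.7]
gripper_width: 0.204
grip_force: 39.2
```

Run:
```python
from h import *
snap('top','t6'); im=cv2.imread('pics/t6.png')
a=cv2.resize(im[242:312,90:180],None,fx=4,fy=4,interpolation=cv2.INTER_CUBIC)
snap('scene','s6'); b=cv2.resize(cv2.imread('pics/s6.png')[80:160,280:380],None,fx=4,fy=3.5,interpolation=cv2.INTER_CUBIC)
cv2.imwrite('pics/p6.png',np.hstack([a,b]))
```

```text
(no output)
```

View pics/p6.png

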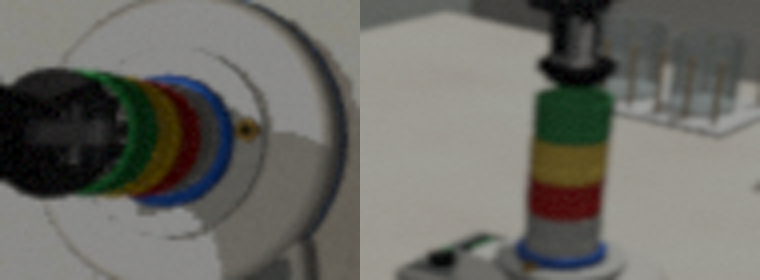

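The lid is level just above the green rim and well aligned (crop 577,68 over 575,95). 23 mm to go.

Call:
{"op": "send_rows", "data": {
  "increments": [
    {"x": 0,"y": 0,"z": 6,"roll": 0},
    {"x": 0,"y": 0,"z": 5,"roll": 0},
    {"x": 0,"y": 0,"z": 3,"roll": 0},
    {"x": 0,"y": 0,"z": 3,"roll": 0},
    {"x": 0,"y": 0,"z": 2,"roll": 0},
    {"x": 0,"y": 0,"z": 0,"roll": 0},
    {"x": 0,"y": 0,"z": 0,"roll": 0}
  ]
}}

```text
t: 38.4
eef_pos: [0.4396, 0.3368, 0.2267]
ee_rot: [1.0, -0.0, 0.0, -0.0]
force: [-0.5, -0.6, -1.2]
gripper_width: 0.212
grip_force: 39.2
```

Call:
{"op": "send_rows", "data": {
  "increments": [
    {"x": 0,"y": 0,"z": 0.8,"roll": 0},
    {"x": 0,"y": 0,"z": 0.8,"roll": 0},
    {"x": 0,"y": 0,"z": 0.6,"roll": 0},
    {"x": 0,"y": 0,"z": 0,"roll": 0},
    {"x": 0,"y": 0,"z": 0,"roll": 0}
  ]
}}

```text
t: 38.9
eef_pos: [0.4396, 0.3367, 0.2245]
ee_rot: [1.0, -0.0, -0.0, 0.0]
force: [-0.4, -0.4, -0.3]
gripper_width: 0.207
grip_force: 39.2
```

Call:
{"op": "send_rows", "data": {
  "increments": [
    {"x": 0,"y": 0,"z": 0.8,"roll": 0},
    {"x": 0,"y": 0,"z": 0.8,"roll": 0},
    {"x": 0,"y": 0,"z": 0.5,"roll": 0},
    {"x": 0,"y": 0,"z": 0,"roll": 0},
    {"x": 0,"y": 0,"z": 0,"roll": 0}
  ]
}}

```text
t: 39.4
eef_pos: [0.4396, 0.3367, 0.2224]
ee_rot: [1.0, -0.0, 0.0, 0.0]
force: [0.0, -0.4, -0.2]
gripper_width: 0.208
grip_force: 39.2
```

Call:
{"op": "send_rows", "data": {
  "increments": [
    {"x": 0,"y": 0,"z": 0.5,"roll": 0},
    {"x": 0,"y": 0,"z": 0.3,"roll": 0},
    {"x": 0,"y": 0,"z": 0,"roll": 0},
    {"x": 0,"y": 0,"z": 0,"roll": 0}
  ]
}}

```text
t: 39.8
eef_pos: [0.4398, 0.3369, 0.2222]
ee_rot: [1.0, -0.0, 0.0, -0.0]
force: [-0.8, -1.5, 3.1]
gripper_width: 0.206
grip_force: 39.4
```

Call:
{"op": "send_rows", "data": {
  "increments": [
    {"x": 0,"y": 0,"z": 0,"roll": 0},
    {"x": 0,"y": 0,"z": 0,"roll": 0},
    {"x": 0,"y": 0,"z": 0,"roll": 0},
    {"x": 0,"y": 0,"z": 0,"roll": 0},
    {"x": 0,"y": 0,"z": 0,"roll": 0},
    {"x": 0,"y": 0,"z": -10,"roll": 0},
    {"x": 0,"y": 0,"z": -30,"roll": 0},
    {"x": 0,"y": 0,"z": -40,"roll": 0},
    {"x": 0,"y": 20,"z": 0,"roll": 0},
    {"x": 0,"y": 40,"z": 0,"roll": 0},
    {"x": 0,"y": 45,"z": 0,"roll": 0},
    {"x": 0,"y": 45,"z": 0,"roll": 0}
  ],
  "grip": 1
}}

```text
t: 41.0
eef_pos: [0.4394, 0.1857, 0.3027]
ee_rot: [1.0, 0.0, 0.001, -0.0]
force: [1.7, -0.3, 1.1]
gripper_width: 1.003
grip_force: 0.0
```

Call:
{"op": "send_rows", "data": {
  "increments": [
    {"x": 0,"y": 45,"z": 0,"roll": 0},
    {"x": 0,"y": 45,"z": 0,"roll": 0},
    {"x": 0,"y": 45,"z": 0,"roll": 0},
    {"x": 0,"y": 45,"z": 0,"roll": 0},
    {"x": 0,"y": 45,"z": 0,"roll": 0},
    {"x": 0,"y": 20,"z": 0,"roll": 0},
    {"x": 0,"y": 0,"z": 0,"roll": 0},
    {"x": 0,"y": 0,"z": 0,"roll": 0}
  ]
}}

```text
t: 41.8
eef_pos: [0.4394, -0.0583, 0.3023]
ee_rot: [1.0, -0.001, 0.0, -0.0]
force: [0.1, -0.5, -0.7]
gripper_width: 0.999
grip_force: 0.0
```

Run:
```python
from h import *
snap('top','t7'); a=cv2.imread('pics/t7.png')[130:320,80:370]
snap('scene','s7'); b=cv2.resize(cv2.imread('pics/s7.png')[80:180,280:380],None,fx=4,fy=3.8,interpolation=cv2.INTER_CUBIC)
cv2.imwrite('pics/p7.png',np.hstack([cv2.resize(a,(400,380)),b]))
```

```text
(no output)
```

View pics/p7.png

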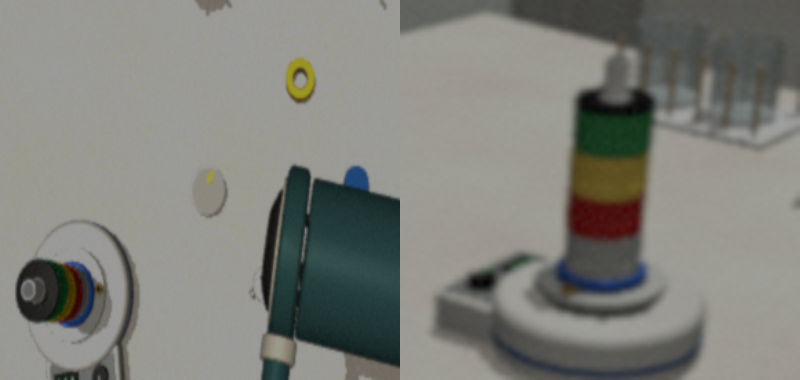

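The column is complete, upright and nested, with the lid flush (crop 615,100). The dish and tape are where they stood. The jar and tally are partly hidden by the arm, and nothing came near them.

```bash
python3 -c "
from cell import arm
print(arm.close_job())"
```

```text
the job is handed in; nothing more can be done
None
```

The sieve column is built in the blue seat (pan, red, yellow, green, lid), each part home and upright, and the job was handed in at about 42 s; the last picture shows the dish and tape unmoved, while the arm partly hid the jar and tally, though no move went near them.

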